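Trip a label printer's hidden cover latch with the release rod

TASK

The label printer's top cover is held shut by a hidden spring latch. Take the thin release rod from the tool rack, push it through the small access hole in the printer's sloping panel, gently, until the latch lets go and the cover springs up, then stand the rod back upright in its empty place in the rack and let go of it. Leave the brush and the other things on the bench where they are.

Things in the scene. Friction and masses are not known exactly. Their poses are not given: they have to be found in the camera images.
- printer: White desktop label printer, fixed, 220 (x) x 260 (y) x 146 mm high, origin at its foot straight below the hole's mouth, 39 mm behind the front, x from the low front (turned to the rack) to the back, z up. The front is 100 mm high; from there a panel rises back at 30 degrees over 80 mm to the flat top with the cover. The panel has a dark key pad at its +y side and a square grey bezel with the access hole in its middle.
- sleeve: The access hole: 15 mm round bore, 30 mm long, in a 44 mm square grey bezel 2 mm proud of the panel. Origin: centre of the mouth, 125 mm high; z axis out along the bore, 30 degrees from vertical, leaning to the printer's front; y axis level. The rod must enter nearly along it. The latch's pad (34 mm square, square to the bore) is out of sight 33 mm from the mouth.
- latch (a joint): Travel of the latch's pad along the bore, m: 0 at rest, end stop at 0.014. It is sprung: about 3.5 N starts it, about 8 N at the stop. The cover is freed at 0.005 to 0.007; 0.010 is amply enough. It springs back when released.
- cover_edge (a point): Middle of the front edge of the top cover (132 long x 206 mm wide, hinged at the back): 146 mm above the bench when shut and flush. Once the latch lets go the cover rises by itself in under a second, and stays up with this point about 85 mm higher.
- rack: Dark steel tool rack, fixed: foot 80 (x) x 160 (y) mm, top plate 60 x 150 x 10 mm with its upper face 112 mm above the bench. Origin under its centre; its two places lie in a row along its y axis, 75 mm apart.
- place_a (a point): Mouth of the rack's hole at its -y end (15 mm round hole through the 10 mm top plate), at the plate's upper face.
- place_b (a point): Mouth of the same kind of hole at the rack's +y end.
- rod_grip (a point): Middle of the release rod's round handle, 34 mm above the collar's underside (146 mm above the bench when racked) and 124 mm from the tip; z axis along the rod from tip to handle.
- rod_tip (a point): The tip of the release rod's shank, on its axis.
- brush_mid (a point): A small cleaning brush standing in the other rack place, with a 36 mm wide wooden head and grey bristles on top, up to 41 mm above the rack's plate; this point is in its head, 15 mm above the plate. To be left alone.
- tape: Bystander: cardboard tape roll lying flat, 90 mm across, 45 mm high; origin under its centre.
- screwdriver: Bystander: screwdriver lying on the bench.
- cleaner: Bystander: white bottle, 66 mm across, 170 mm high; origin under its centre.
- mug: Bystander: white mug, 80 mm across, 90 mm high; origin under its centre.
- rod: Release rod, about 90 g: a 6 mm round steel shank, 90 mm long with a rounded end, below a collar (28 mm diameter, 4 mm thick) and a plain round black handle (18 mm diameter, 60 mm long). It stands upright in one rack place, hanging by its collar on the top plate. Origin on its axis at the collar's underside, z axis from tip to handle.
Mind the look-alikes: they are no part of the job. Leave any pink or yellow look-alike of the rack alone.

How it is judged (in metres and radians):
On the way, in this order (a step that is already met when the one before it is completed fails the run):
1. the rod's tip, inside the access hole, pushes the hidden latch (z of rod_tip in the frame of sleeve below -0.028 m and x of rod_tip in the frame of sleeve between -0.012 and 0.012 m and y of rod_tip in the frame of sleeve between -0.012 and 0.012 m and value of joint latch above 0.003 m).
2. the cover has sprung open (z of cover_edge in the frame of printer above 0.19 m), for 0.2 s.
At the end, for the whole second after the job is handed in: The cover stands open, its front edge more than 190 mm above the bench (shut: 146 mm), and the rod hangs at rest in a place of the rack: handle within 12 mm of the place's centre, collar down on the plate (within 6 mm in height), upright within 0.15 rad (z of cover_edge in the frame of printer above 0.19 m and angle between rod_grip's own z axis and vertical below 0.15 rad and ((horizontal distance between rod_grip and place_a below 0.012 m and z of rod_grip in the frame of rack between 0.14 and 0.152 m) or (horizontal distance between rod_grip and place_b below 0.012 m and z of rod_grip in the frame of rack between 0.14 and 0.152 m)) and linear speed of rod below 0.02 m/s); the robot touches nothing.
It fails at once if the printer is pushed with the rod harder than 40 N (contact force between rod and printer above 40 N).
It fails at once if the brush or another bystander is shifted by more than 30 mm (distance of any of brush_mid, tape, screwdriver, cleaner, mug from where it was at the start of the episode above 0.03 m).
It also fails if it takes over 56 s, if anything falls off the work surface, if the arm or the gripper's body presses on something with over 40 N, if the wrist force passes 120 N, or if a joint passes its speed limit or range.

ROBOT

A 6-joint arm with a two-finger parallel gripper is mounted at the origin on the work surface. World frame = base frame: x ahead of the robot, y to its left, z up, the work surface at z = 0. Lengths are in mm, angles in degrees, forces in N, time in s.
With the tool pointing down it reaches from about 300 to 850 mm from the base axis. Payload 4.2 kg.
Tool frame: the origin (TCP) lies midway between the tips of the shut fingers; the grasp point (between the pads) lies 19 mm behind it; z points along the fingers, y is the line along which they close (so a half turn about z gives the same grasp; the last joint's range is limited). The gripper opens to 91 mm and grips with 3 to 60 N. Pads are 32 mm wide; open, the fingers measure 118 mm over their backs; the gripper's body (76 mm by 178 mm) begins 60 mm behind the grasp point.
Start: joints at [67.666, 18.312, 89.639, -0, 72.044, -1.146], TCP at [207.825, 536.145, 213.976] pointing down, gripper open.
Joint ranges: [-177.97, 177.97], [-48.28, 115.42], [12.27, 149.76], [-77.06, 257.06], [2.81, 150.46], [-146.56, 146.56]. Speed limits (degrees/s): [147.25, 147.25, 180, 180, 180, 180].

INTERFACE

Orientations are given as [roll, pitch, yaw] about the fixed x, y, z axes, in that order (R = Rz(yaw) Ry(pitch) Rx(roll)).
In Python, from workcell import env gives the robot as it stands.
- The arm moves only by the tool jog_arm, never from a script. Its argument "steps" is one flat list of numbers, 5 for each row, row after row: the closure, from 0 (fully open) to 1 (shut), then the shift along the tool's x, y, z in cm, then the turn about the tool's z in degrees. A call has 1 to 20 rows; each row is the pose to reach, as a shift and turn from the pose commanded when the call began, along the tool's axes at that moment; what a row does not reach only later rows make up. A row lasts 1/10 s, in which the tool goes at most 50 mm and 8.59 degrees, less where a joint would pass 70% of its speed; a pose out of reach is approached as far as the arm can. A call with a gripper value outside its range is refused whole. The fingers move at their own pace and stop on an object; "force" is the grip in N (left out, the last holds). Time passes only in rows, so rows that repeat a pose let the fingers close. It gives the time, the measured TCP pose, the force and the opening at its end, in the units of the state.
- env.state(): the state, without advancing time (a new reading comes with each control period).
- env.grab_frame(name): name is "side" or "top" or "wrist"; returns the picture (384x512x3 uint8, red, green, blue); there is no depth.
- env.camera_params(name): a dict with "fx", "fy", "cx", "cy" (pixels), "k1" (the pictures are not rectified: a ray, as slopes to the right and down, at radius r is drawn at 1 + k1 r^2 times it, then the intrinsics apply), "R" (3x3) and "t" (3): a world point X has camera coordinates R X + t. Camera axes: x right, y down, z forward; pixel columns grow to the right and rows downward; lengths in mm; the calibration is good to about 2 mm. A picture is of the moment at which its call begins: read the wrist's pose just before it. camera_params takes no time and is no camera call; for the wrist camera it gives the pose at the moment of the call.
- env.job_done(): hands the job in, once; it reports no verdict.
The state is a dict: "time_s": time; "qpos": joint angles; "qvel": joint speeds; "effort": joint torques, N m; "ee_pos": TCP position; "ee_rot": TCP orientation; "force": force on the tool from outside, world axes, zero at the start; "torque": the same for the moment, N m; "gripper_width": finger opening in mm.
Only numpy, scipy, OpenCV 4.12 (cv2) and the standard library are available. Lean on these libraries where they do the work, as an engineer would, in place of code of your own. Each camera call takes 0.05 s, during which the arm holds its last target. There are 200 camera calls.

## Working session

There is one attempt and no reset: what is moved stays moved. The work goes in short steps, Python scripts to look and compute and a tool call to move; the robot and the scene stay as the last step left them, time stands still between calls to the robot, and variables do not carry over. Pictures are saved under pics/ and viewed, on a budget of 10 in all, crops included, one or two more only if the job needs it, and the job is handed in when it is done.

Besides the shell and the picture viewer there is one more tool, called after ">>>" as a command line: name --argument value ..., lists and objects as JSON in quotes. jog_arm: Moves the arm, as the interface text tells. Its arguments: {"type":"object","properties":{"steps":{"type":"array","items":{"type":"number"}},"force":{"type":"number"}},"required":["steps"]}

```bash
ls; mkdir -p pics
python3 - <<'E'
from workcell import env
import cv2
print(env.state())
for n in("side","top"):
    im=env.grab_frame(n); cv2.imwrite(f"pics/{n}0.png",cv2.resize(im[:,:,::-1],(800,600),interpolation=cv2.INTER_CUBIC)); print(n,env.camera_params(n))
print(env.camera_params("wrist"))
E
```

```text
pics
{'time_s': 0.0, 'qpos': array([ 6.76655076e+01,  1.83499634e+01,  8.97071072e+01, -5.86211879e-04,
        7.20438484e+01, -1.14673674e+00]), 'qvel': array([-0.04812752, -0.05032766, -0.01073073, -0.02014493, -0.08580391,
       -0.03507767]), 'effort': array([-1.78258699e-03, -4.12461197e+01, -2.31968951e+01,  7.25391484e-02,
        4.56801255e-02, -1.19858910e-04]), 'ee_pos': array([207.63397097, 535.65061366, 213.13235438]), 'ee_rot': array([-1.79899090e+02, -1.46246124e-03,  1.58812424e+02]), 'force': array([-0.35838543,  0.09765447,  0.03601857]), 'torque': array([ 0.01218453,  0.01432291, -0.02448037]), 'gripper_width': 90.8933855623773}
side {'fx': 351.3936394666642, 'fy': 351.3936394666642, 'cx': 254.6909076285869, 'cy': 188.68074746032764, 'k1': -0.08518993813090149, 'R': array([[ 0.84492487, -0.53481673, -0.00854557],
       [-0.27454645, -0.41991744, -0.86503965],
       [ 0.45904924,  0.73323967, -0.50163072]]), 't': array([-407.91670867,  250.07535628,  708.73545633])}
top {'fx': 466.55692475440185, 'fy': 466.55692475440185, 'cx': 251.06479533331324, 'cy': 191.27492188302236, 'k1': 0.02492335681307362, 'R': array([[ 0.01283425, -0.99983234,  0.01306046],
       [-0.98649419, -0.01479391, -0.1631268 ],
       [ 0.16329267, -0.01079045, -0.98651866]]), 't': array([  16.24508173,  496.71811482, 1174.55943008])}
{'fx': 338.67897887358663, 'fy': 338.67897887358663, 'cx': 259.6302273912354, 'cy': 193.6815131152532, 'k1': -0.026450568119988856, 'R': array([[ 0.36182625,  0.93223935, -0.00339897],
       [ 0.90137307, -0.34891107,  0.25649103],
       [ 0.23792509, -0.09586893, -0.96654064]]), 't': array([-573.32492435,  -28.46244545,  392.99217559])}
```

View pics/side0.png

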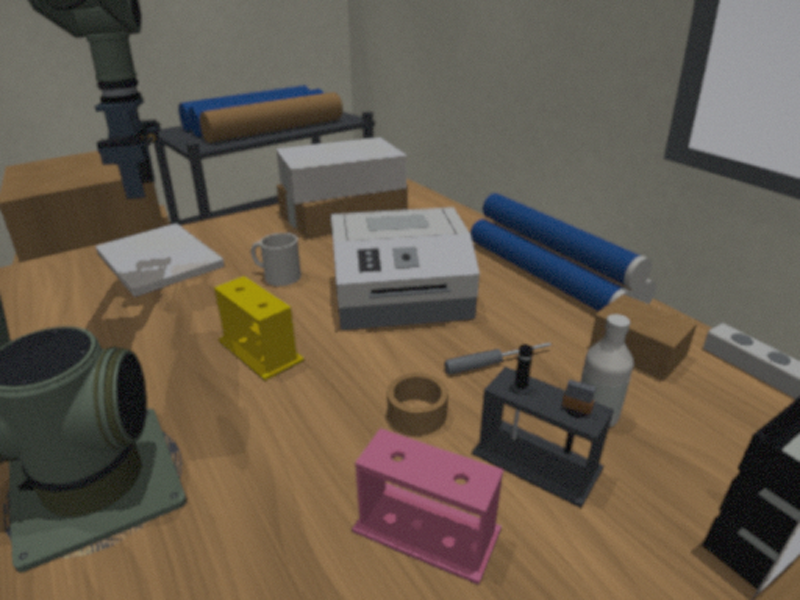

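View pics/top0.png

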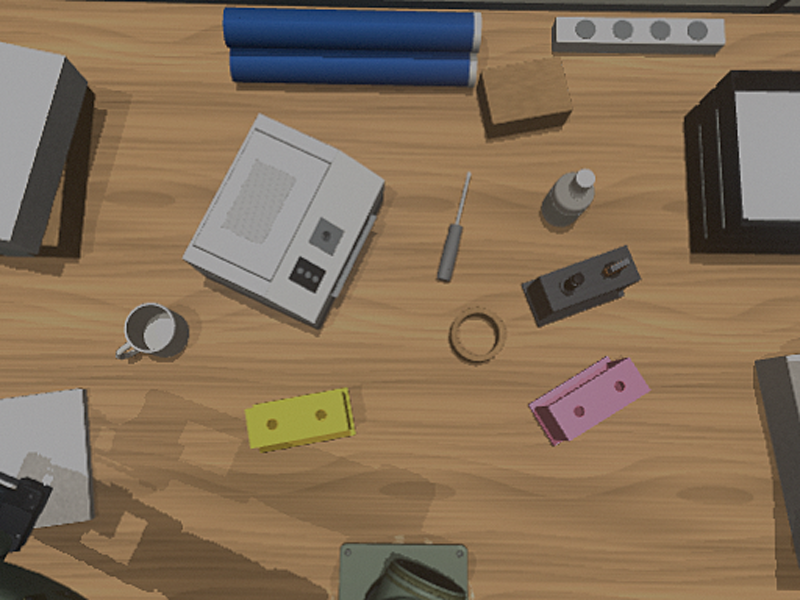

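```bash
cat > h.py <<'E'
import numpy as np, cv2
from scipy.optimize import least_squares
from scipy.spatial.transform import Rotation as Ro
def proj(p,X):
    c=np.asarray(X,float)@np.array(p["R"]).T+p["t"]; s=c[...,:2]/c[...,2:]
    s=s*(1+p["k1"]*(s**2).sum(-1,keepdims=True)); return s*[p["fx"],p["fy"]]+[p["cx"],p["cy"]]
def onz(p,uv,z):
    "world point of pixel at height z"
    f=lambda x:proj(p,np.array([x[0],x[1],z]))-uv
    return least_squares(f,[500,0]).x
def tri(obs):
    r=least_squares(lambda x:np.concatenate([proj(p,x)-uv for p,uv in obs]),[500,0,100]); return r.x,r.fun
def fit(pts,x0):
    "pts: (cam,uv,local xyz); returns x,y,yaw"
    def f(q):
        R=Ro.from_euler('z',q[2]).as_matrix()
        return np.concatenate([proj(p,R@np.array(l)+[q[0],q[1],0])-uv for p,uv,l in pts])
    r=least_squares(f,x0,loss='soft_l1'); return r.x,f(r.x).reshape(-1,2)
E
python3 - <<'E'
from h import *
from workcell import env
S=env.camera_params("side");T=env.camera_params("top");k=.64
v=lambda a,b:np.array([a+.5,b+.5])*k-.5
print("rodtop",onz(S,v(525,348),176),onz(T,v(577,276),176),onz(S,v(523,386),116))
print("brush",onz(S,v(580,385),153),onz(T,v(622,266),140))
print("hole",tri([(S,v(406,257)),(T,v(326,236))]),onz(T,v(326,236),125),onz(S,v(406,257),125))
for n,a,z in(("r-y",(262,114),146),("r+y",(183,257),146),("f-y",(384,182),100),("f+y",(318,327),100),("key",(307,275),125),("rk1",(627,246),112),("rk2",(640,277),112),("rk3",(522,283),112),("rk4",(538,324),112)): print(n,onz(T,v(*a),z))
for n,a,z in(("rl",(486,375),112),("rr",(609,435),112),("rr2",(611,408),112),("rl2",(505,362),112)): print(n,onz(S,v(*a),z))
for n,a in (("tape",(477,334)),("cleaner",(566,205)),("mug",(152,330)),("scr",(445,280)),("scr2",(469,175))): print(n,onz(T,v(*a),20))
im=cv2.imread("pics/top0.png");s=cv2.imread("pics/side0.png")
a=cv2.resize(im[215:345,500:660],(640,520),interpolation=2)
cv2.imwrite("pics/c.png",a)
E
```

```text
rodtop [ 507.83000871 -253.15552108] [ 513.10355664 -249.57562945] [ 511.567421   -255.12373982]
brush [ 534.61423174 -322.20938483] [ 537.15412358 -329.11424589]
hole (array([582.50954383, 129.91896947, 122.06955295]), array([-0.19360429,  0.04074517,  0.0796544 , -0.14918469])) [581.38420172 129.85814299] [579.86837912 124.82805521]
r-y [772.28201391 234.32043685]
r+y [539.40560546 344.95532095]
f-y [679.52292142  40.21763592]
f+y [440.49395248 140.45218236]
key [518.55625855 157.64562097]
rk1 [ 575.84583129 -347.58324902]
rk2 [ 525.92456974 -366.12775499]
rk3 [ 513.49261164 -179.72193622]
rk4 [ 448.71347332 -203.66689421]
rl [ 490.05133296 -207.89364003]
rr [ 537.25767009 -373.27079967]
rr2 [ 576.75726168 -343.70116538]
rl2 [ 530.32360607 -200.2976158 ]
tape [ 442.50457331 -120.04650839]
cleaner [ 669.94436236 -275.86524474]
mug [441.54944267 424.51885896]
scr [534.2873757  -66.01690512]
scr2 [ 721.50759261 -107.66878885]
```

The top picture shows the printer bezel hole at (326,236), the rod at (577,276) and the brush at (622,266). In the side picture the hole is at (406,257) and the rod top at (525,348). Both views agree to about 5 mm: rod ≈ (511,-252), hole ≈ (581,129), printer yaw ≈ 65°.

The moves can't tilt the tool, so I'll lean the rod in the grip against the rack hole's edge. First I'll look at the hole from close by, at yaw 65.

>>> jog_arm --steps '[0,-49,-30.4,-4.6,93.8,0,-49,-30.4,-4.6,93.8,0,-49,-30.4,-4.6,93.8,0,-49,-30.4,-4.6,93.8,0,-49,-30.4,-4.6,93.8,0,-49,-30.4,-4.6,93.8,0,-49,-30.4,-4.6,93.8,0,-49,-30.4,-4.6,93.8,0,-49,-30.4,-4.6,93.8,0,-49,-30.4,-4.6,93.8,0,-49,-30.4,-4.6,93.8,0,-49,-30.4,-4.6,93.8,0,-49,-30.4,-4.6,93.8,0,-49,-30.4,-4.6,93.8,0,-49,-30.4,-4.6,93.8,0,-49,-30.4,-4.6,93.8,0,-49,-30.4,-4.6,93.8]'

```text
time_s: 1.8
ee_pos: [554.2, 76.6, 260.1]
ee_rot: [-180.0, -0.0, 65.1]
force: [-0.6, -0.2, -0.5]
gripper_width: 91.5
```

Run:
```python
from h import *
from workcell import env
import pickle
s=env.state(); print(s["time_s"],s["ee_pos"],s["ee_rot"],s["qpos"])
p=env.camera_params("wrist"); im=env.grab_frame("wrist"); pickle.dump(p,open("w1.pkl","wb"))
cv2.imwrite("pics/w1.png",cv2.resize(im[:,:,::-1],(800,600),interpolation=2))
```

```text
1.8 [554.2456456   76.55760195 260.06308017] [-1.79994364e+02 -9.96926857e-03  6.51037287e+01] [6.67987028e+00 1.54600996e+01 8.70546574e+01 1.17229345e-02
 7.74848244e+01 3.15736008e+01]
```

View pics/w1.png

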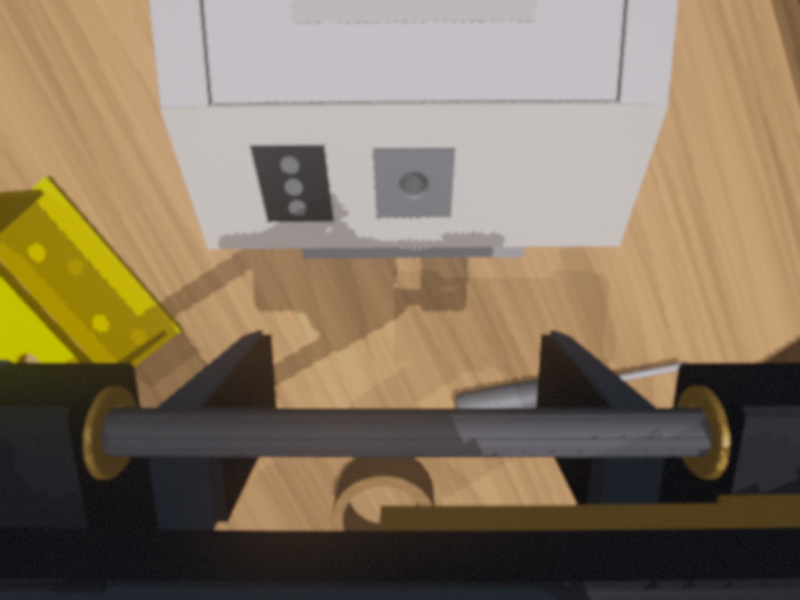

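The wrist picture shows the bezel centred on the hole at (413,183), the panel's top edge level at row 104 and its front edge at row 247. I'll fit the printer pose from these.

Run:
```python
from h import *
import pickle
p=pickle.load(open("w1.pkl","rb"))
v=lambda a,b:(np.array([a+.5,b+.5])*.64-.5)
h=onz(p,v(413.5,183),125);print(h)
P={n:onz(p,v(*a),z) for n,a,z in(("t+",(163,106),146),("t-",(667,104),146),("f+",(208,248),100),("f-",(622,246),100))}
print(P)
for a,b in(("t+","t-"),("f+","f-")):
    d=P[a]-P[b];print(np.hypot(*d),np.degrees(np.arctan2(d[1],d[0]))-90)
```

```text
[582.75249408 129.7714949 ]
{'t+': array([482.55641598, 220.29329309]), 't-': array([717.60060688, 112.2436262 ]), 'f+': array([447.61802316, 147.30118328]), 'f-': array([686.38636803,  37.84280165])}
258.6899731176404 65.31178790937511
262.6622542736781 65.3718961098705
```

>>> jog_arm --steps '[0.4,-29.5,12,0,0,0.4,-29.5,12,0,0,0.4,-29.5,12,0,0,0.4,-29.5,12,0,0,0.4,-29.5,12,0,0,0.4,-29.5,12,0,0,0.4,-29.5,12,0,0,0.4,-29.5,12,0,0,0.4,-29.5,12,0,0,0.4,-29.5,12,0,0]'

```text
time_s: 2.85
ee_pos: [539.2, -240.7, 260.0]
ee_rot: [-180.0, -0.0, 65.1]
force: [0.3, 0.3, 0.1]
gripper_width: 54.7
```

Run:
```python
from h import *
from workcell import env
import pickle
s=env.state(); print(s["time_s"],s["ee_pos"],s["ee_rot"],s["qpos"],s["gripper_width"])
p=env.camera_params("wrist"); im=env.grab_frame("wrist"); pickle.dump(p,open("w2.pkl","wb"))
cv2.imwrite("pics/w2.png",cv2.resize(im[:,:,::-1],(800,600),interpolation=2))
```

```text
2.85 [ 539.21722987 -240.66824115  260.02403073] [-1.79981964e+02 -4.57997339e-02  6.51234897e+01] [-2.51945000e+01  1.83652510e+01  8.29136280e+01  4.65959381e-02
  7.87394141e+01 -3.27103068e-01] 54.71771473354172
```

View pics/w2.png

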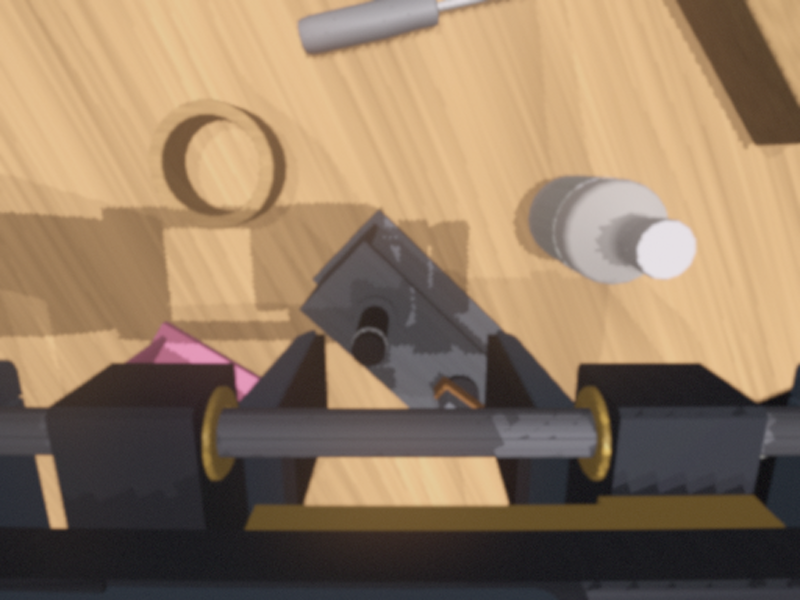

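Wrist view over the rack: the rod handle's top is centred near (369,347) and its collar near (376,318). The brush is at (458,390).

Run:
```python
from h import *
import pickle
p=pickle.load(open("w2.pkl","rb"))
v=lambda a,b:(np.array([a+.5,b+.5])*.64-.5)
for q in((369,347),176),((376,318),116),((304,308),112),((375,247),112): print(onz(p,v(*q[0]),q[1]))
for X in([511,-252,176],[511,-252,116]):print((proj(p,np.array(X))+.5)/.64-.5)
```

```text
[ 512.91845274 -250.29112086]
[ 512.1153521  -252.54445212]
[ 473.17437163 -228.57801836]
[ 530.43132528 -212.62685375]
[367.09818743 351.33236758]
[374.00846889 317.96207145]
```

>>> jog_arm --steps '[0.4,-2.1,-2,0,0,0.4,-2.1,-2,0,0,0.4,-2.1,-2,4,0,0.4,-2.1,-2,8,0,0.4,-2.1,-2,11,0,0.4,-2.1,-2,13.3,0,0.4,-2.1,-2,13.3,0,0.4,-2.1,-2,13.3,0,0.6,-2.1,-2,13.3,0,0.7,-2.1,-2,13.3,0,0.8,-2.1,-2,13.3,0,0.9,-2.1,-2,13.3,0,1,-2.1,-2,13.3,0,1,-2.1,-2,13.3,0,1,-2.1,-2,13.3,0,1,-2.1,-2,13.3,0,1,-2.1,-2,13.3,0]' --force 25

```text
time_s: 4.6
ee_pos: [512.0, -253.2, 127.2]
ee_rot: [180.0, -0.0, 65.0]
force: [-1.2, -0.7, 4.2]
gripper_width: 17.5
```

>>> jog_arm --steps '[1,0,0,-1.5,0,1,0,0,-3,0,1,0,0,-5.1,0,1,0,0,-5.1,0,1,-0.5,0,-5.1,0,1,-1,0,-5.1,0,1,-1.5,0,-5.1,0,1,-2,0,-5.1,0,1,-2.5,0,-5.1,0]'

```text
time_s: 5.5
ee_pos: [501.4, -274.6, 176.3]
ee_rot: [-179.9, -0.2, 65.0]
force: [3.1, 4.4, -2.4]
gripper_width: 17.9
```

Run:
```python
from h import *
from workcell import env
s=env.state(); print(s["ee_pos"],s["force"],s["torque"],s["gripper_width"])
im=env.grab_frame("side")[:,:,::-1]; 
a=im[185:325,270:430]; b=env.grab_frame("wrist")[:,:,::-1]
cv2.imwrite("pics/s3.png",np.hstack([cv2.resize(a,(400,350),interpolation=2),cv2.resize(b,(400,350),interpolation=2)]))
```

```text
[ 501.44650978 -274.62405187  176.31365613] [ 3.10917153  4.4126888  -2.42406661] [ 0.94681409 -0.75093909 -0.03273093] 17.852323923894758
```

View pics/s3.png

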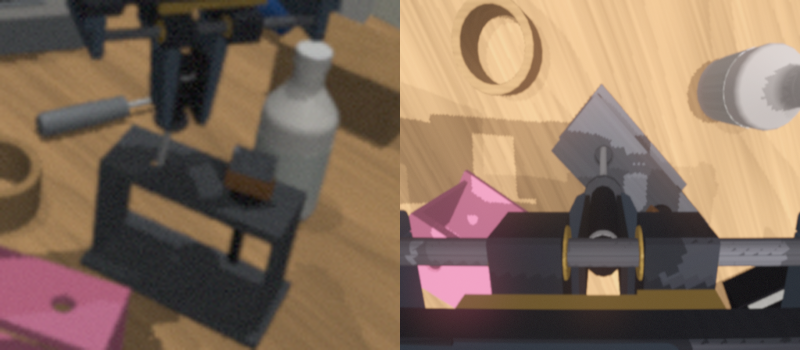

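The side and wrist pictures show the rod pivoting in the pads with the shank still in its hole, at about 5 N of side force. I'll continue to 30°, then draw it out along its axis.

>>> jog_arm --steps '[1,-0.5,0,0,0,1,-1,0,0,0,1,-1.5,0,0,0,1,-2,0,0,0,1,-2.5,0,0,0,1,-2.8,0,0,0,1,-2.8,0,0,0,1,-2.8,0,0,0,1,-3.4,0,-1,0,1,-4,0,-2,0,1,-4.6,0,-3,0,1,-5.3,0,-4.2,0,1,-5.3,0,-4.2,0,1,-5.3,0,-4.2,0]'

```text
time_s: 7.0
ee_pos: [478.7, -324.6, 220.4]
ee_rot: [180.0, 0.1, 65.0]
force: [-0.7, -0.3, -2.0]
gripper_width: 17.6
```

Run:
```python
from h import *
from workcell import env
import pickle
s=env.state(); print(s["ee_pos"],s["force"],s["torque"],s["gripper_width"])
c=lambda n:env.camera_params(n)
pickle.dump({n:c(n) for n in("side","wrist","top")},open("w4.pkl","wb"))
a=env.grab_frame("side")[150:290,260:420,::-1]; b=env.grab_frame("wrist")[120:300,160:360,::-1]
cv2.imwrite("pics/s4.png",np.hstack([cv2.resize(a,(400,350),interpolation=2),cv2.resize(b,(400,360),interpolation=2)[:350]]))
```

```text
[ 478.70063867 -324.61072795  220.40450592] [-0.71191914 -0.29988913 -1.99750726] [-0.14031408  0.11523003  0.01490281] 17.594391665548347
```

View pics/s4.png

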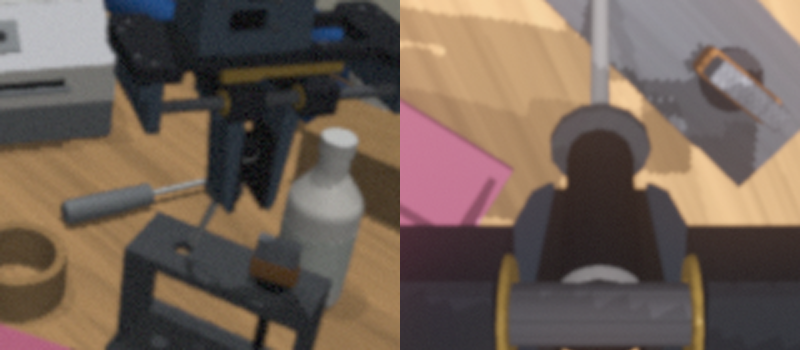

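The rod is out and leaning, with its tip near the rack hole. I'll check the angle by overlaying predicted tips for several tilts.

Run:
```python
from h import *
from workcell import env
s=env.state(); p=env.camera_params("wrist"); im=env.grab_frame("wrist")[:,:,::-1]
cv2.imwrite("pics/w5raw.png",im)
R=Ro.from_euler('xyz',s["ee_rot"],degrees=True).as_matrix()
x,z=R[:,0],R[:,2]; G=s["ee_pos"]-19*z
big=cv2.resize(im[0:240,160:360],(800,960),interpolation=2)[:600]
for t in(20,25,30,35,40):
    a=np.radians(t); T=G+124*(np.sin(a)*x+np.cos(a)*z); q=(proj(p,T)-[160,0]+.5)*4-.5; C=G+34*(np.sin(a)*x+np.cos(a)*z);print(t,q,(proj(p,C)-[160,0]+.5)*4-.5,T)
    cv2.line(big,(int(q[0])+30,int(q[1])),(int(q[0])+60,int(q[1])),(0,0,255) if t==30 else (0,255,0),1)
cv2.imwrite("pics/w5.png",big)
```

```text
20 [404.12066261 568.80691088] [405.40793764 849.9602646 ] [ 496.42040483 -285.35372647  121.95705899]
25 [404.18744055 519.23226467] [405.44555454 834.0990271 ] [ 500.64746129 -276.29651789  126.09464412]
30 [404.26753889 469.49899195] [405.48882635 819.1624586 ] [ 504.70680452 -267.60096341  131.08761007]
35 [404.36217256 419.57488541] [405.53773699 805.25078835] [ 508.56754047 -259.33324144  136.89795736]
40 [404.47279343 369.44481682] [405.59225107 792.46914507] [ 512.20028661 -251.55627434  143.48146574]
```

View pics/w5.png

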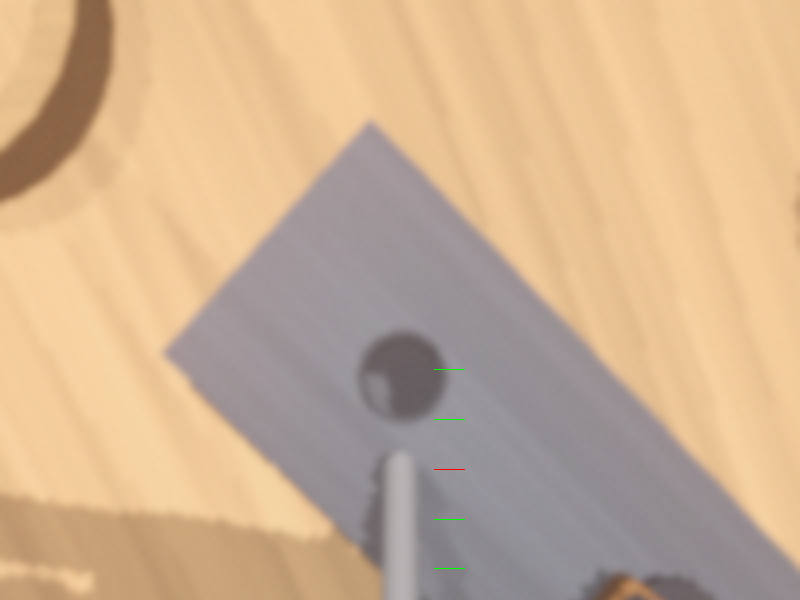

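The tip is at (401,452), which gives a tilt of about 31.5°, sideways offset under 1 mm. The empty rack hole is at (402,376). Next I'll bring the tip to 25 mm outside the access hole, on its axis.

>>> jog_arm --steps '[1,3,0,-2,0,1,7,-1.5,-2,0,1,11,-2.5,-2,0,1,15,-3.5,-2,0,1,19,-5,-2,0,1,23,-6,-2,0,1,27,-7,-2,0,1,31,-8,-2,0,1,34,-9,-2,0,1,36.5,-9.8,-1.6,0,1,37.9,-9.8,-1.3,0,1,37.9,-9.8,-1.3,0,1,37.9,-9.8,-1.3,0,1,37.9,-9.8,-1.3,0]'

```text
time_s: 8.55
ee_pos: [550.2, 59.9, 233.0]
ee_rot: [180.0, 0.0, 64.9]
force: [0.1, -0.1, -1.0]
gripper_width: 17.6
```

Run:
```python
from h import *
from workcell import env
# rack hole from the last picture: state then was TCP 478.7,-324.6,220.4
s=env.state(); p=env.camera_params("wrist"); im=env.grab_frame("wrist")[:,:,::-1]
print(s["ee_pos"],s["ee_rot"],s["force"])
R=Ro.from_euler('xyz',s["ee_rot"],degrees=True).as_matrix()
x,z=R[:,0],R[:,2]; G=s["ee_pos"]-19*z
M=np.array([582.5,130,125]);b=np.radians(65.3);ax=np.array([-.5*np.cos(b),-.5*np.sin(b),np.cos(np.pi/6)])
f=lambda X:(proj(p,X)-[160,0]+.5)*4-.5
big=cv2.resize(im[0:240,160:360],(800,960),interpolation=2)[:600]
q=f(M);print("mouth",q); cv2.circle(big,tuple(int(i) for i in q),3,(0,0,255),1)
q=f(M+25*ax);print("want tip",q)
a=np.radians(31.5);T=G+124*(np.sin(a)*x+np.cos(a)*z);print("tip",f(T),T-M, (T-M)@ax)
cv2.imwrite("pics/w6.png",big)
import pickle; w=pickle.load(open("w4.pkl","rb"))["wrist"]
print("rackhole",onz(w,(np.array([402,376])+.5)/4-.5+[160,0],112))
```

```text
[550.23837628  59.89261659 232.96314563] [1.79995957e+02 3.33758811e-02 6.49390197e+01] [ 0.11583914 -0.08702108 -0.9576978 ]
mouth [401.60723304 387.42360601]
want tip [402.10967484 455.02258995]
tip [404.25207955 454.58344752] [ -4.83364235 -11.46540498  21.19803888] 24.576157261694824
rackhole [ 511.99667611 -252.59875392]
```

View pics/w6.png

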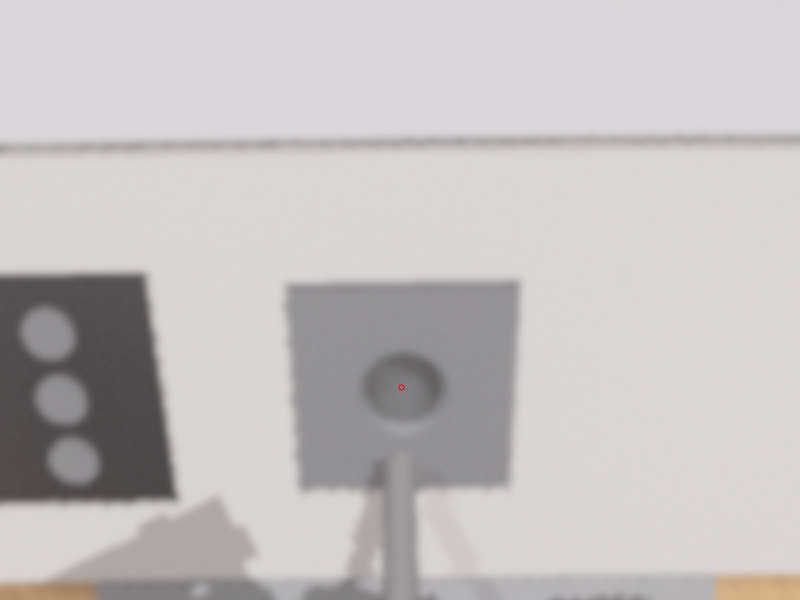

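The tip at (400,453) lines up with the hole centre at (402,388). I'll insert along the bore to just short of the pad first.

>>> jog_arm --steps '[1,0.5,0,0.87,0,1,1,0,1.73,0,1,1.5,0,2.6,0,1,2,0,3.46,0,1,2.5,0,4.33,0,1,2.65,0,4.6,0,1,2.65,0,4.6,0,1,2.65,0,4.6,0]'

```text
time_s: 9.4
ee_pos: [561.6, 85.3, 187.0]
ee_rot: [180.0, -0.0, 65.0]
force: [-0.6, -0.0, -1.2]
gripper_width: 17.2
```

>>> jog_arm --steps '[1,0.1,0,0.17,0,1,0.2,0,0.35,0,1,0.3,0,0.52,0,1,0.4,0,0.69,0,1,0.5,0,0.87,0,1,0.6,0,1.04,0,1,0.7,0,1.21,0,1,0.7,0,1.21,0,1,0.7,0,1.21,0]' --force 30

```text
time_s: 10.3
ee_pos: [564.6, 91.3, 175.4]
ee_rot: [180.0, 0.0, 65.0]
force: [-0.9, -2.1, 6.3]
gripper_width: 17.7
```

```bash
cat > look.py <<'E'
from h import *
from workcell import env
import sys
s=env.state(); print(s["time_s"],s["ee_pos"],s["force"])
cv2.imwrite(sys.argv[1],np.hstack([cv2.resize(env.grab_frame(n)[:,:,::-1],(400,300),interpolation=3) for n in("side","wrist")]))
E
python3 look.py pics/l7.png
```

```text
10.3 [564.58229139  91.25070826 175.37363409] [-0.94338476 -2.05403002  6.26369629]
```

View pics/l7.png

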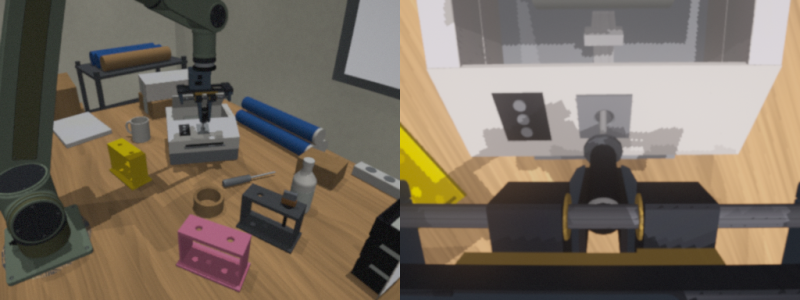

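The cover has sprung open: the wrist view shows the printer's interior, at 7 N of push. I'll withdraw along the bore, then go back over the rack at the pose where the tip last cleared the hole.

>>> jog_arm --steps '[1,-0.5,0,-0.87,0,1,-1,0,-1.73,0,1,-1.5,0,-2.6,0,1,-2,0,-3.46,0,1,-2.5,0,-4.33,0,1,-3,0,-5.2,0,1,-3.5,0,-6.06,0,1,-4,0,-6.93,0,1,-4.5,0,-7.8,0,1,-4.5,0,-7.8,0,1,-4.5,0,-7.8,0]'

```text
time_s: 11.5
ee_pos: [545.4, 50.7, 253.0]
ee_rot: [180.0, -0.0, 65.0]
force: [0.2, 0.6, -1.4]
gripper_width: 17.8
```

>>> jog_arm --steps '[1,-5,1.3,0,0,1,-9,2.4,0,0,1,-13,3.4,0,0,1,-17,4.4,0,0,1,-21,5.5,0,0,1,-25,6.5,0,0,1,-29,7.6,0,0,1,-33,8.6,0,0,1,-36,9.5,0.9,0,1,-37.5,9.8,1.8,0,1,-37.5,9.8,1.8,0,1,-37.5,9.8,1.8,0,1,-37.5,9.8,1.8,0]'

```text
time_s: 12.8
ee_pos: [476.4, -329.0, 235.1]
ee_rot: [180.0, -0.0, 65.1]
force: [0.4, 0.5, -0.9]
gripper_width: 17.7
```

Run:
```python
from h import *
from workcell import env
s=env.state(); p=env.camera_params("wrist"); im=env.grab_frame("wrist")[:,:,::-1]
print(s["time_s"],s["ee_pos"],s["ee_rot"],s["force"])
R=Ro.from_euler('xyz',s["ee_rot"],degrees=True).as_matrix()
x,z=R[:,0],R[:,2]; G=s["ee_pos"]-19*z
f=lambda X:(proj(p,X)-[160,0]+.5)*4-.5
big=cv2.resize(im[0:240,160:360],(800,960),interpolation=2)[:600]
print("hole",f(np.array([512,-252.6,112])))
for t in (25,28,31.5,35):
    a=np.radians(t);T=G+124*(np.sin(a)*x+np.cos(a)*z);print(t,f(T),T)
cv2.imwrite("pics/w8.png",big)
```

```text
12.8 [ 476.42983801 -329.04933402  235.13337598] [ 1.79988954e+02 -4.56543790e-02  6.51066029e+01] [ 0.37327216  0.4704772  -0.93080862]
hole [404.28237414 354.10918805]
25 [404.28087485 519.25804124] [ 498.5362444  -281.45355171  141.79299881]
28 [404.32644016 489.43712793] [ 500.980296   -276.18537736  144.69429128]
31.5 [404.38602213 454.56337226] [ 503.7461472  -270.22334135  148.45765052]
35 [404.45295409 419.59241082] [ 506.41006138 -264.48079549  152.61522279]
```

View pics/w8.png

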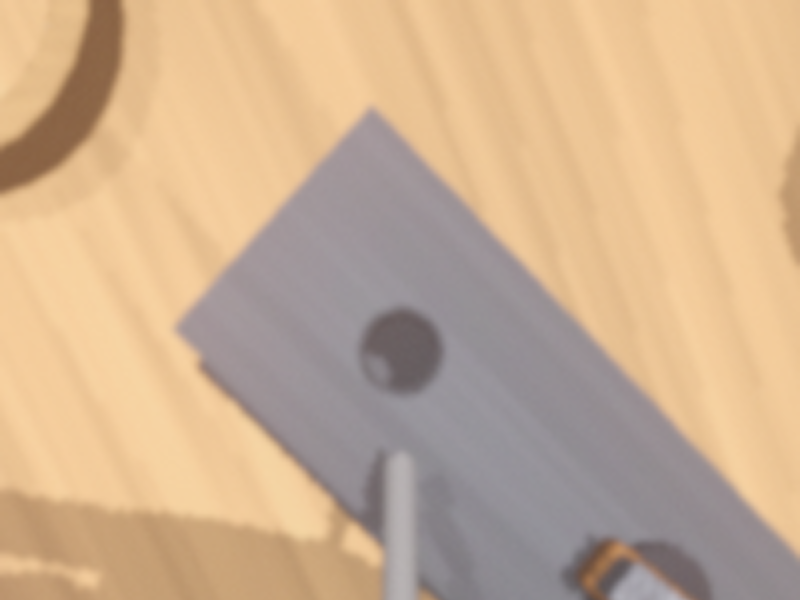

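The tip at (400,453) still shows a 31.5° tilt and lines up sideways with the rack hole at (401,352). I'll enter along the axis, then swing the rod upright.

>>> jog_arm --steps '[1,0.5,0,0.95,0,1,1,0,1.9,0,1,1.5,0,2.8,0,1,1.95,0,3.65,0,1,2.4,0,4.4,0,1,2.9,0,5.3,0,1,3.45,0,6.15,0,1,3.45,0,6.15,0,1,3.45,0,6.15,0]'

```text
time_s: 13.75
ee_pos: [490.4, -299.2, 172.9]
ee_rot: [-180.0, 0.0, 65.0]
force: [0.2, -0.7, -1.2]
gripper_width: 17.5
```

No contact on the way in. Now I'll bring it upright slowly.

>>> jog_arm --steps '[1,0.5,0,0,0,1,1,0,0,0,1,1.5,0,0,0,1,2,0,0,0,1,2.5,0,0,0,1,3,0,0,0,1,3.5,0,0,0,1,4,0,0,0,1,4.5,0,0,0,1,5,0,0,0,1,5.4,0,0,0,1,5.4,0,0,0,1,5.4,0,0,0]'

```text
time_s: 15.05
ee_pos: [512.9, -251.7, 174.3]
ee_rot: [179.9, 0.2, 65.0]
force: [-2.8, -4.7, 2.7]
gripper_width: 17.4
```

Run:
```python
from h import *
from workcell import env
s=env.state(); print(s["time_s"],s["ee_pos"],s["force"],s["torque"])
a=env.grab_frame("side")[150:290,260:420,::-1]; b=env.grab_frame("wrist")[120:300,160:360,::-1]
cv2.imwrite("pics/s9.png",np.hstack([cv2.resize(a,(400,350),interpolation=2),cv2.resize(b,(400,360),interpolation=2)[:350]]))
```

```text
15.05 [ 512.94147819 -251.65331408  174.34395974] [-2.769043   -4.65590693  2.65399988] [-1.15723532  0.77846722 -0.00958763]
```

View pics/s9.png

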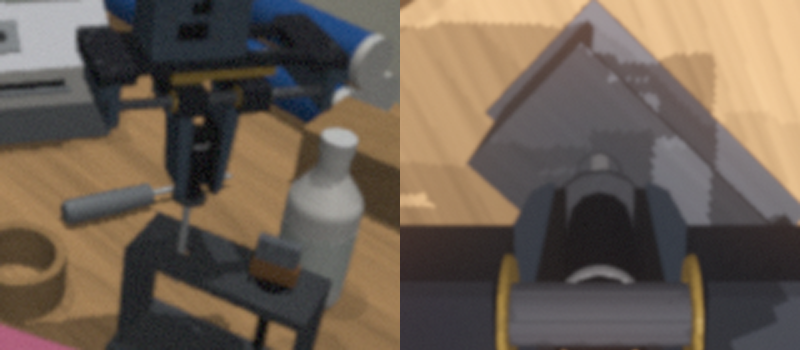

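The rod is almost upright and in its hole. I'll lower it until the collar seats, then open gently.

>>> jog_arm --steps '[1,0.2,0,1,0,1,0.2,0,2,0,1,0.2,0,3,0,1,0,0,3.8,0,1,0,0,4.3,0,1,0,0,4.6,0,1,0,0,4.75,0,1,0,0,4.75,0,1,0,0,4.75,0]' --force 12

```text
time_s: 16.05
ee_pos: [512.9, -249.5, 127.6]
ee_rot: [-180.0, -0.1, 65.0]
force: [-4.1, 2.7, 10.9]
gripper_width: 17.9
```

>>> jog_arm --steps '[0.78,0,0,0,0,0.75,0,0,0,0,0.7,0,0,0,0,0.6,0,0,0,0,0.5,0,0,0,0,0.5,0,0,0,0,0.5,0,0,0,0,0.5,0,0,-3,0,0.5,0,0,-7,0,0.5,0,0,-11,0,0.5,0,0,-13.3,0,0.5,0,0,-13.3,0,0.5,2.5,0,-13.3,0,0.5,2.5,0,-13.3,0]'

```text
time_s: 17.45
ee_pos: [523.9, -225.8, 257.4]
ee_rot: [-179.9, -0.1, 65.1]
force: [-0.2, -0.1, 0.3]
gripper_width: 45.6
```

Run:
```python
from h import *
from workcell import env
s=env.state(); print(s["time_s"],s["ee_pos"],s["force"],s["gripper_width"])
sd=env.grab_frame("side")[:,:,::-1]; w=env.grab_frame("wrist")[:,:,::-1]
cv2.imwrite("pics/f10.png",np.hstack([cv2.resize(sd[110:290,190:430],(400,300),interpolation=2),cv2.resize(w,(400,300),interpolation=3)]))
p=env.camera_params("wrist")
for X in([512,-252.6,176],[512,-252.6,116]):print((proj(p,np.array(X))+.5)*400/512+400)
```

```text
17.45 [ 523.88672107 -225.82707922  257.41674947] [-0.21824152 -0.05445728  0.27072388] 45.64230574431596
[604.64980428 581.679641  ]
[604.54969542 563.85748544]
```

View pics/f10.png

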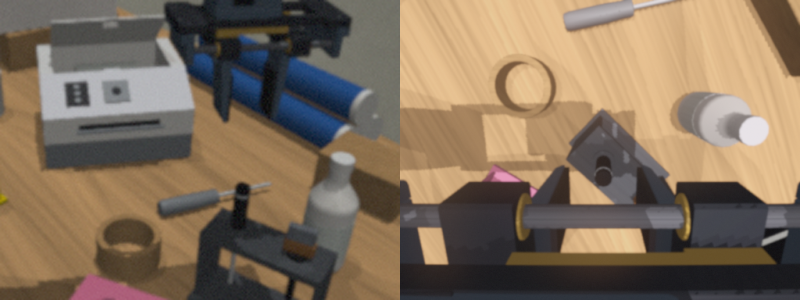

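```bash
python3 -c "
from workcell import env
print(env.job_done())"
```

```text
the job is handed in; nothing more can be done
None
```

The cover is open, the rod is back upright in its own rack place and released, and the job is handed in at about 17.5 s of the 56 s allowed. No verdict was reported.

- **Tilting the rod:** The moves could not tilt the tool, so I leaned the rod to about 31° in the grip by pressing it against the rim of its rack hole.
- **Opening the cover:** I pushed the rod down the access hole along the bore, with at most about 7 N measured at the wrist. The wrist picture then showed the cover open.
- **Returning the rod:** I put the tip back in the rack hole, swung the rod upright, seated the collar at about 11 N and let go.

**Last checks:**
- **Cover:** the last side picture shows it standing open.
- **Rod:** it stands upright in its place, within a few mm of where I predicted in the wrist view. I did not measure its final tilt or height.
- **Bystanders:** the brush, tape, screwdriver and cleaner look unmoved in the final pictures. The mug is outside the last view; the arm passed well above it.
- **Robot:** the gripper is about 130 mm above where it let go, with about 0.3 N on the tool.

Nothing failed. The only disagreement was up to about 5 mm between the first side and top estimates, and the close wrist views settled it. I viewed 10 pictures.

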